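Set the modelling board in the fence and hold the lamp shutter half open

ROBOT

A 6-joint arm with a two-finger parallel gripper is mounted at the origin on the work surface. World frame = base frame: x ahead of the robot, y to its left, z up, the work surface at z = 0. Lengths are in m, angles in rad, forces in N, time in s.
With the tool pointing down it reaches from about 0.35 to 0.875 m from the base axis. Payload 4.2 kg.
Tool frame: the origin (TCP) lies on the centre line of the jaws, within the pads' length; the fingertips stand 14 mm ahead of it and the grasp point (between the pads) lies 5 mm behind it; z points along the fingers, y is the line along which they close (so a half turn about z gives the same grasp; the last joint's range is limited). The gripper opens to 85 mm and grips with 20 to 120 N. Pads are 22 mm wide; open, the fingers measure 114 mm over their backs; the gripper's body (76 mm by 85 mm) begins 54 mm behind the grasp point. The pads swing forward as they close: fully open they stand 13 mm farther back than shut.
Start: joints at [1.402, 0.385, 0.008, 0, -1.194, -0.259], TCP at [0.259, 0.569, 0.245] pointing down, gripper open.
Joint ranges: [-3.14, 3.14], [-1.21, 2.06], [-1.07, 1.41], [-3.16, 2.05], [-2.99, -0.16], [-3.1, 3.1]. Speed limits (rad/s): [2.79, 2.79, 3.14, 3.14, 3.14, 3.14].

INTERFACE

Orientations are given as a unit quaternion [x, y, z, w].
In Python, from station import bot, optics, finder gives the robot as it stands.
- The arm moves only by the shell command python3 -m pendant 'ROWS' [FORCE]. ROWS is JSON, a list of rows, each a list of 7 numbers: the shift along the tool's x, y, z in cm, then the turn, a rotation vector about the tool's x, y, z in degrees, then the opening, from 0 (shut) to 1 (fully open). In form: [[tx, ty, tz, ax, ay, az, jaw], ...]. A call has 1 to 20 rows; each row is the pose to reach, as a shift and turn from the pose commanded when the call began, along the tool's axes at that moment; what a row does not reach only later rows make up. A row lasts 1/8 s, in which the tool goes at most 62.5 mm and 10.7 degrees, less where a joint would pass 70% of its speed; a pose out of reach is approached as far as the arm can. A call with a gripper value outside its range is refused whole. The fingers move at their own pace and stop on an object; FORCE is the grip in N (left out, the last holds). Time passes only in rows, so rows that repeat a pose let the fingers close. It gives the time, the measured TCP pose, the force, the opening and the grip force at its end, in the units of the state.
- bot.observe(): the state, without advancing time (a new reading comes with each control period).
- optics.grab_frame(name): name is "side" or "top"; returns a dict with "frame" (480x640x3 uint8, blue, green, red), "fx", "fy", "cx", "cy" (pixels), "k1" (the pictures are not rectified: a ray, as slopes to the right and down, at radius r is drawn at 1 + k1 r^2 times it, then the intrinsics apply), "T" (4x4, takes a point from camera to world coordinates). Camera axes: x right, y up, looking along -z (the intrinsics and any distortion apply to the point x, -y, -z); pixel columns grow to the right and rows downward; lengths in m; the calibration is good to about 2 mm. A picture is of the moment at which its call begins. There is no depth.
- bot.sign_off(): hands the job in; it is judged then, once.
Trained networks look in the newest picture that a camera, given by its name, has taken for a name from the list of things; names that differ only in an ending like _2 or _b are one class to them, and where a whole thing is asked for, a point or a joint stands for the part that bears it (a point fixed in the world has none). Each returns a list of dicts, best first, with "score" (0 to 1); they miss things now and then, are a little off and sometimes report something else, mostly with a low value. They report only what shows in the picture. A call takes as long as a camera call.
- finder.spot_in(camera, thing): "at" ([x, y, z] in m, in world coordinates, good to about 4 mm: the middle of the surface that is visible of it).
- finder.silhouettes(camera, thing): "region" (480x640 bool, what is visible of it).
- finder.tip_of(camera, thing): "at" ([x, y, z] in m, in world coordinates, good to about 4 mm: a listed point, or the origin of a listed thing).
The state is a dict: "time": time; "qpos": joint angles; "joint_velocities": joint speeds; "joint_efforts": joint torques, N m; "eef_pos": TCP position; "tcp_rot": TCP orientation; "ft_force": force on the tool from outside, world axes, zero at the start; "ft_torque": the same for the moment, N m; "finger_gap": finger opening in m; "finger_force": force on a finger pad.
Only numpy, scipy, OpenCV 4.12 (cv2) and the standard library are available. Lean on these libraries where they do the work, as an engineer would, in place of code of your own. Each camera call takes 0.05 s, during which the arm holds its last target. There are 200 camera calls.

TASK

Set up the raking-light photograph: push the modelling board with the plaster torso square and flush into the corner of the wooden fence on the white stage, and leave it there. Then slide the side lamp's spring-loaded shutter, by its upright tab, to half of its travel (tab level with the long middle tick) and keep holding it there: the spring would shut it, so the program finishes while the gripper is still holding the shutter half open. Do not disturb the tin, the jar or the wooden offcut.

Things in the scene. Friction and masses are not known exactly. Their poses are not given: they have to be found in the camera images.
- stage: fixed white plate 330 x 310 mm (x, y), 12 mm thick, flat on the table; origin at table height, plate from x -170 to +160 and y -160 to +150 mm in its own frame. A wooden fence 20 mm wide stands 22 mm above the plate (34 mm above the table) along its far edge (inner face at x = +140 mm) and along its left edge (inner face at y = +130 mm); the near (-x) and right (-y) sides are open. Its yaw varies
- fence_corner (a point): the inner corner of the two fence pieces, on the plate's surface (12 mm above the table); x axis points square into the far fence, y axis square into the left fence
- board: loose square-edged plywood modelling board 200 (x) x 180 (y) x 18 mm, lying on the stage, about 0.5 kg (varies); origin at the centre of its underside. A plaster torso on a round foot (60 mm across, top of head 104 mm above the board's underside) is fixed upright at its centre. It starts 10 to 80 mm short of both fences and up to 0.25 rad askew; it slides easily when pushed on its edge
- board_corner (a point): the far left (+x, +y) lower corner of the board, the one that belongs in the fence corner
- lamp: fixed grey lamp housing 240 (x) x 100 (y) x 130 mm high, to the right of the stage, its bright window on its left (+y) face; origin at table height under its centre. Its yaw varies; the shutter slides along its x axis. Its top carries three flush white ticks near its right edge, level with the tab's centre at shut (short), half (long) and full travel (short)
- shutter (a joint): travel of the dark steel shutter in m: 0 = shut (start), 0.080 = fully open, grows as the shutter moves along the lamp's +x (away from the robot); half travel is 0.040. A return spring pushes it shut with 3 N at 0, rising by 1.2 N per 10 mm (about 8 N at half, 12.6 N fully open)
- shutter_tab (a point): centre of the top edge of the shutter's upright steel tab, 180 mm above the table, moving with the shutter. The tab is 12 mm thick (lamp x), 36 mm wide (lamp y) and stands 46 mm above the shutter's flange, which is 134 mm above the table. Pinch it across its 12 mm from above or push its near face; nothing else stands on the lamp's top
- half_mark (a point): the long middle tick on the lamp's top, 132 mm above the table; the tab's centre has the same lamp x when at half travel (it lies 50 mm to the right of the tab's centre in lamp y)
- tin: bystander: open aluminium tin 72 mm across, 95 mm high; origin under its centre
- jar: bystander: clear jar with a steel lid, 68 mm across, 100 mm high; origin under its centre
- offcut: bystander: plain wooden offcut 90 (x) x 40 (y) x 20 mm lying on the table right of the lamp; origin under its centre

How it is judged:
By the outcome, as a careful person would: the job done as asked, in the order asked, and still so for the second after the job is handed in, while the arm keeps its last pose, push and grip.
It also fails if it takes over 64 s, if anything falls off the work surface, if the arm or the gripper's body presses on something with over 40 N, if the wrist force passes 120 N, or if a joint passes its speed limit or range.

## Working session

There is one attempt and no reset: what is moved stays moved. The work goes in short steps, Python scripts to look and compute and a shell command to move; the robot and the scene stay as the last step left them, time stands still between calls to the robot, and variables do not carry over. Pictures are saved under pics/ and viewed, at most 10 in all, crops included, and the job is handed in when it is done.

```bash
mkdir -p pics; ls; python3 - <<'E'
from station import bot, optics, finder
import cv2,numpy as np
s=bot.observe();print(s)
for c in("side","top"):
    f=optics.grab_frame(c);cv2.imwrite(f"pics/{c}0.png",f["frame"]);print(c,f["fx"],f["cx"],f["cy"],f["k1"],np.round(f["T"],3).tolist())
    for t in["stage","fence_corner","board","board_corner","lamp","shutter_tab","half_mark","tin","jar","offcut"]:
        print(t,[(np.round(d["at"],4).tolist(),round(d["score"],2)) for d in finder.tip_of(c,t)[:2]])
E
```

```text
pics
{'time': 0.0, 'qpos': array([ 1.40157947e+00,  3.85533495e-01,  6.62891405e-03, -4.87637085e-04,
       -1.19398489e+00, -2.58614708e-01]), 'joint_velocities': array([-3.74228203e-04, -7.19813652e-05, -1.55171589e-03, -2.03462657e-03,
        4.27197729e-04,  1.77976766e-04]), 'joint_efforts': array([ 2.55586438e-04, -3.92290914e+01,  1.88393873e+01,  4.18602750e+00,
       -4.69249891e-03,  8.87764529e-09]), 'eef_pos': array([0.25905877, 0.56817901, 0.24423836]), 'tcp_rot': array([ 9.77187475e-01, -2.12375828e-01, -1.79627331e-04,  1.05565514e-03]), 'ft_force': array([0.13620339, 0.33053399, 0.195462  ]), 'ft_torque': array([-0.024825  , -0.02428794,  0.01895952]), 'finger_force': 0.0, 'finger_gap': 0.08482466789201663}
side 502.57720469818764 318.6210488599053 240.23786667156972 0.018507724757425754 [[0.695, 0.453, -0.559, -0.126], [-0.719, 0.446, -0.532, -0.731], [0.009, 0.772, 0.636, 0.951], [0.0, 0.0, 0.0, 1.0]]
stage []
fence_corner [([0.741, 0.3105, 0.0077], 0.65)]
board [([0.5769, 0.1721, 0.0131], 0.91)]
board_corner [([0.6788, 0.2538, 0.0091], 0.66)]
lamp [([0.4902, -0.
[... 176 characters left out ...]
671, 0.0019], 0.76), ([0.4375, -0.2457, 0.1797], 0.48)]
offcut [([0.4736, -0.4513, -0.0025], 0.79)]
top 590.7950948157489 314.8287000783079 237.5548876422467 0.037957070175885385 [[-0.007, 0.992, -0.125, 0.417], [-1.0, -0.009, -0.011, -0.054], [-0.012, 0.125, 0.992, 1.529], [0.0, 0.0, 0.0, 1.0]]
stage []
fence_corner [([0.7444, 0.3108, 0.0128], 0.68)]
board [([0.5746, 0.1737, 0.0151], 0.96)]
board_corner [([0.6774, 0.2609, 0.0118], 0.61)]
lamp [([0.4889, -0.2593, -0.0005], 0.86)]
shutter_tab [([0.439, -0.2433, 0.1787], 0.69)]
half_mark [([0.4809, -0.2892, 0.1284], 0.81)]
tin [([0.7542, -0.1664, 0.0025], 0.97)]
jar [([0.6308, -0.4666, -0.001], 0.55)]
offcut [([0.4792, -0.4536, 0.0009], 0.62)]
```

View pics/top0.png

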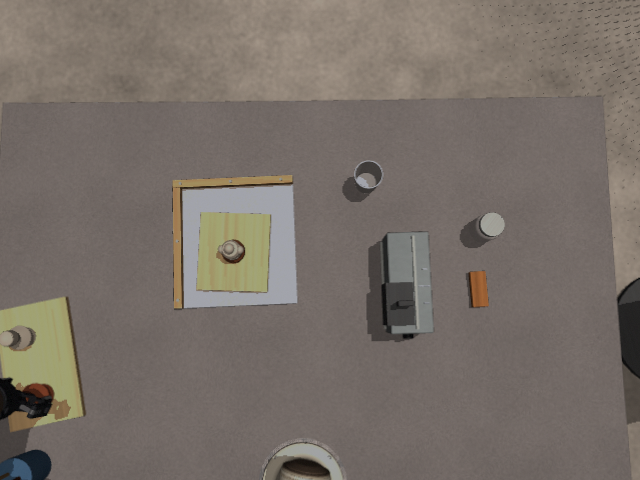

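View pics/side0.png

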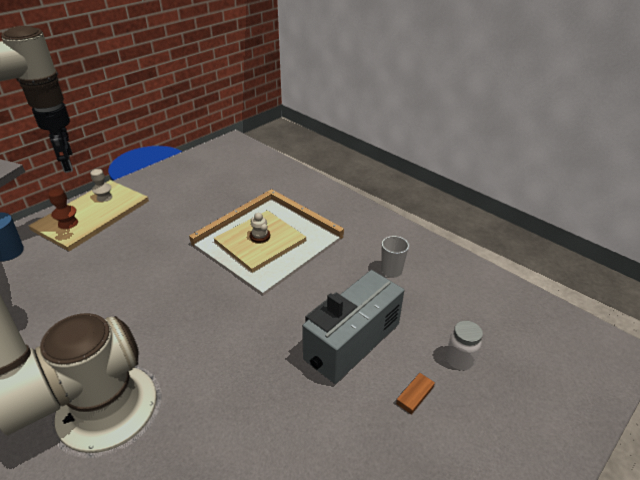

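The top view shows the board (197–271, 211–293) short of the fence corner at (181,187). The lamp is at (385–432, 232–333) with its tab near (405,302). The side view agrees: tin, jar and offcut are clear of the board, and the other items (another board, a cup) are far left. Next I'll measure precisely.

```bash
cat > h.py <<'E'
from station import bot, optics, finder
import cv2,numpy as np
def world(f,uv,z):
    uv=np.asarray(uv,float).reshape(-1,2); K=np.array([[f["fx"],0,f["cx"]],[0,f["fy"],f["cy"]],[0,0,1]])
    p=cv2.undistortPoints(uv[:,None],K,np.array([f["k1"],0,0,0,0.]))[:,0]
    T=np.array(f["T"]); d=np.c_[p[:,0],-p[:,1],-np.ones(len(p))]@T[:3,:3].T
    return T[:3,3]+d*((z-T[2,3])/d[:,2])[:,None]
def tool_rel(target):  # world xyz -> cm in current tool axes
    from scipy.spatial.transform import Rotation as R
    s=bot.observe(); return R.from_quat(s["tcp_rot"]).inv().apply(np.array(target)-s["eef_pos"])*100
def edges(f,region,z,smin=0.04):
    """rectangle edges by line fits: (centre,yaw deg,[side mid,yaw])"""
    c=max(cv2.findContours(region.astype(np.uint8),cv2.RETR_EXTERNAL,cv2.CHAIN_APPROX_NONE)[0],key=len)
    w=world(f,c[:,0],z)[:,:2].astype(np.float32); r=cv2.minAreaRect(w); b=cv2.boxPoints(r); out=[]
    for i in range(4):
        a,e=b[i],b[(i+1)%4]; L=np.linalg.norm(e-a); u=(e-a)/L; n=np.array([-u[1],u[0]])
        t=(w-a)@u; d=(w-a)@n; k=(t>.15*L)&(t<.85*L)&(abs(d)<.012)
        if k.sum()<8: continue
        l=cv2.fitLine(w[k],cv2.DIST_HUBER,0,0.001,0.001).ravel(); 
        ang=(np.degrees(np.arctan2(l[1],l[0]))+45)%90-45
        out.append((np.round((a+e)/2+n*np.median(d[k]),4).tolist(),round(float(ang),2),round(float(L),4)))
    return out
def stagelines(f):
    """inner fence base lines from white plate"""
    hsv=cv2.cvtColor(f["frame"],cv2.COLOR_BGR2HSV); m=((hsv[...,1]<45)&(hsv[...,2]>125)).astype(np.uint8)
    m[:, :165]=0; m[:,310:]=0; m[:170]=0; m[320:]=0
    c=max(cv2.findContours(m,cv2.RETR_EXTERNAL,cv2.CHAIN_APPROX_NONE)[0],key=cv2.contourArea)
    r=np.zeros_like(m); cv2.drawContours(r,[c],-1,1,-1); return edges(f,r,0.012)
E
python3 - <<'E'
from h import *
f=optics.grab_frame("top")
print("stage",*stagelines(f),sep="\n")
for t,z in(("board",.03),("lamp",.13),("shutter_tab",.18),("tin",.095)):
    r=finder.silhouettes("top",t)
    if r: print(t,round(r[0]["score"],2),int(r[0]["region"].sum()),*edges(f,r[0]["region"],z),sep="\n")
hs=cv2.cvtColor(f["frame"],cv2.COLOR_BGR2HSV); print(hs[182,230],hs[195,190],hs[260,210],hs[250,178])
E
```

```text
stage
([0.43810001015663147, 0.15369999408721924], 2.01, 0.2918)
([0.59579998254776, 0.01590000092983246], 2.07, 0.3086)
([0.7433000206947327, 0.16459999978542328], 1.88, 0.2918)
([0.5855000019073486, 0.3034000098705292], 1.21, 0.3086)
board
0.66
5525
([0.5694000124931335, 0.08209999650716782], -2.23, 0.2002)
([0.671500027179718, 0.16689999401569366], -2.72, 0.1809)
([0.57669997215271, 0.26010000705718994], -2.45, 0.2002)
([0.4740999937057495, 0.17499999701976776], -3.0, 0.1809)
lamp
0.69
5077
([0.48190000653266907, -0.31049999594688416], 1.86, 0.2469)
([0.6053000092506409, -0.2531000077724457], -0.5, 0.1214)
([0.4823000133037567, -0.19349999725818634], 0.71, 0.2469)
([0.3677999973297119, -0.2522999942302704], -3.14, 0.1214)
shutter_tab
0.72
1411
([0.38920000195503235, -0.22529999911785126], 2.78, 0.0762)
([0.4372999966144562, -0.2590999901294708], 1.41, 0.0971)
([0.48410001397132874, -0.22280000150203705], -0.39, 0.0762)
([0.43540000915527344, -0.18770000338554382], 3.51, 0.0971)
tin
0.91
722
([0.7491000294685364, -0.20260000228881836], -5.89, 0.0784)
([0.7886000275611877, -0.17110000550746918], 6.39, 0.0692)
([0.75, -0.13840000331401825], -0.61, 0.0784)
([0.7128000259399414, -0.17000000178813934], 2.16, 0.0692)
[ 18  43 119] [111  11 168] [ 25  87 161] [ 18 117 161]
```

```bash
python3 -c "
from h import *
print(tool_rel([.452,.168,.245]), tool_rel([.452,.168,.06]))"
```

```text
[3.41590721e+01 2.84579674e+01 3.32564680e-02] [34.15874572 28.45674978 18.53325643]
```

```bash
python3 -m pendant '[[4.3,3.6,0,0,0,-4,1],[8.6,7.1,0,0,0,-8,1],[12.8,10.7,0,0,0,-12,1],[17.1,14.2,0,0,0,-16,1],[21.4,17.8,0,0,0,-20,1],[25.6,21.3,0,0,0,-24,1],[29.9,24.9,0,0,0,-26.5,1],[34.2,28.5,0,0,0,-26.5,1],[34.2,28.5,5,0,0,-26.5,1],[34.2,28.5,10,0,0,-26.5,1],[34.2,28.5,15,0,0,-26.5,1],[34.2,28.5,19,0,0,-26.5,1],[34.2,28.5,20,0,0,-26.5,1],[34.2,28.5,20,0,0,-26.5,1]]'
python3 - <<'E'
from h import *
f=optics.grab_frame("side");cv2.imwrite("pics/s1.png",cv2.resize(f["frame"][150:320,150:380],None,fx=3,fy=3,interpolation=cv2.INTER_CUBIC))
E
```

```text
time: 3.1
eef_pos: [0.4527, 0.1678, 0.0456]
tcp_rot: [1.0, 0.018, 0.0, 0.0]
ft_force: [-0.1, -0.8, 1.6]
finger_gap: 0.0852
finger_force: 0.0
```

View pics/s1.png

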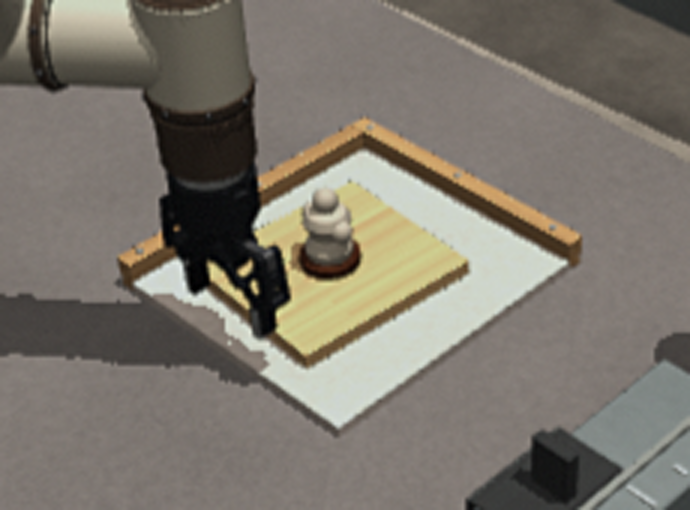

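The open gripper is over the near strip of the plate, behind the board's near edge, with its right fingertip at crop (265,330). Next is a guarded descent.

```bash
python3 -m pendant '[[0,0,0.6,0,0,0,1],[0,0,1.2,0,0,0,1],[0,0,1.6,0,0,0,1],[0,0,1.6,0,0,0,1]]'; python3 -m pendant '[[0,0,0.2,0,0,0,1],[0,0,0.3,0,0,0,1],[0,0,0.3,0,0,0,1]]'; python3 -m pendant '[[0,0,0.2,0,0,0,1],[0,0,0.2,0,0,0,1]]'
```

```text
time: 3.65
eef_pos: [0.4521, 0.1674, 0.0291]
tcp_rot: [1.0, 0.017, -0.0, 0.0]
ft_force: [0.4, 0.5, -0.4]
finger_gap: 0.0853
finger_force: 0.0
time: 4.03
eef_pos: [0.4522, 0.1675, 0.0263]
tcp_rot: [1.0, 0.017, -0.0, 0.0]
ft_force: [-0.4, 0.4, -0.2]
finger_gap: 0.0856
finger_force: 0.0
time: 4.28
eef_pos: [0.4521, 0.1674, 0.0242]
tcp_rot: [1.0, 0.017, -0.0, 0.0]
ft_force: [0.1, -0.7, 0.5]
finger_gap: 0.0853
finger_force: 0.0
```

```bash
python3 -m pendant '[[0,0,0.2,0,0,0,1],[0,0,0.4,0,0,0,1],[0,0,0.4,0,0,0,1]]'; python3 -m pendant '[[0.5,0,0,0,0,0,1],[1,0,0,0,0,0,1],[1.5,0,0,0,0,0,1],[2,0,0,0,0,0,1],[2.5,0,0,0,0,0,1],[2.5,0,0,0,0,0,1]]'
```

```text
time: 4.65
eef_pos: [0.4521, 0.1674, 0.0201]
tcp_rot: [1.0, 0.017, -0.0, 0.0]
ft_force: [-0.0, -0.1, 0.3]
finger_gap: 0.0852
finger_force: 0.0
time: 5.4
eef_pos: [0.478, 0.1687, 0.0204]
tcp_rot: [1.0, 0.017, 0.001, -0.0]
ft_force: [0.2, 0.4, 0.1]
finger_gap: 0.0854
finger_force: 0.0
```

```bash
python3 -m pendant '[[0.5,0,0,0,0,0,1],[1,0,0,0,0,0,1],[1.5,0,0,0,0,0,1],[2,0,0,0,0,0,1],[2.5,0,0,0,0,0,1],[3,0,0,0,0,0,1],[3.5,0,0,0,0,0,1],[4,0,0,0,0,0,1]]'; python3 - <<'E'
from h import *
f=optics.grab_frame("top");cv2.imwrite("pics/t2.png",cv2.resize(f["frame"][160:330,150:330],None,fx=3,fy=3,interpolation=cv2.INTER_CUBIC))
r=finder.silhouettes("top","board");print(*edges(f,r[0]["region"],.03),sep="\n")
E
```

```text
time: 6.4
eef_pos: [0.5175, 0.1697, 0.0203]
tcp_rot: [1.0, 0.017, -0.0, 0.0]
ft_force: [-1.0, 0.0, -0.2]
finger_gap: 0.0856
finger_force: 0.6
([0.5386999845504761, 0.18029999732971191], -8.11, 0.1863)
([0.6295999884605408, 0.09040000289678574], 0.2, 0.2002)
([0.725600004196167, 0.18379999697208405], 2.45, 0.1863)
([0.6262000203132629, 0.27250000834465027], 3.3, 0.2002)
```

View pics/t2.png

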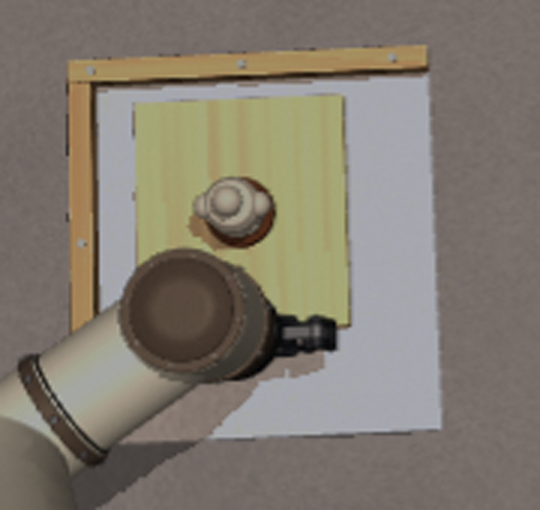

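The board is now square to the fence: its top edge is at crop y≈97, about 17 mm short of the far fence, with about 35 mm left to go on the left. I'll finish the x push.

```bash
python3 -m pendant '[[0.5,0,0,0,0,0,1],[1,0,0,0,0,0,1],[1.3,0,0,0,0,0,1],[1.5,0,0,0,0,0,1],[1.6,0,0,0,0,0,1]]'; python3 -m pendant '[[0.1,0,0,0,0,0,1],[0.2,0,0,0,0,0,1]]';python3 -m pendant '[[0.1,0,0,0,0,0,1],[0.2,0,0,0,0,0,1]]'
```

```text
time: 7.12
eef_pos: [0.5332, 0.1703, 0.0203]
tcp_rot: [1.0, 0.017, -0.0, 0.0]
ft_force: [-1.3, 0.6, 1.2]
finger_gap: 0.0856
finger_force: 0.7
time: 7.38
eef_pos: [0.5351, 0.1703, 0.0203]
tcp_rot: [1.0, 0.017, -0.0, 0.0]
ft_force: [-1.5, 0.0, 1.8]
finger_gap: 0.0853
finger_force: 0.6
time: 7.62
eef_pos: [0.5365, 0.1702, 0.0202]
tcp_rot: [1.0, 0.017, -0.001, 0.0]
ft_force: [-5.0, 1.1, 1.5]
finger_gap: 0.0853
finger_force: 2.3
```

```bash
python3 -m pendant '[[0.1,0,0,0,0,0,1],[0.1,0,0,0,0,0,1]]';python3 -m pendant '[[0.1,0,0,0,0,0,1],[0.1,0,0,0,0,0,1]]'
```

```text
time: 7.88
eef_pos: [0.5365, 0.17, 0.02]
tcp_rot: [1.0, 0.017, -0.002, 0.001]
ft_force: [-7.4, 0.8, 2.1]
finger_gap: 0.0857
finger_force: 2.9
time: 8.12
eef_pos: [0.5365, 0.1698, 0.0198]
tcp_rot: [1.0, 0.017, -0.003, 0.001]
ft_force: [-7.7, 1.4, 3.4]
finger_gap: 0.0855
finger_force: 4.0
```

```bash
python3 -m pendant '[[-1,0,0,0,0,0,1],[-2.5,0,0,0,0,0,1],[-2.5,2,-4,0,0,-4,1],[-2.5,5,-9,0,0,-12,1],[-2,9,-10,0,0,-22,1],[1,12,-10,0,0,-32,1],[4,12,-10,0,0,-42,1],[7,12,-10,0,0,-52,1],[10,12,-10,0,0,-62,1],[10.7,12,-10,0,0,-72,1],[10.7,12,-10,0,0,-82,1],[10.7,12,-10,0,0,-90,1],[10.7,12,-5,0,0,-90,1],[10.7,12,-2,0,0,-90,1],[10.7,12,0,0,0,-90,1],[10.7,12,0,0,0,-90,1]]'; python3 - <<'E'
from h import *
print(bot.observe()["qpos"])
f=optics.grab_frame("top");cv2.imwrite("pics/t3.png",cv2.resize(f["frame"][160:330,150:330],None,fx=3,fy=3,interpolation=cv2.INTER_CUBIC))
r=finder.silhouettes("top","board");print(*edges(f,r[0]["region"],.03),sep="\n")
E
```

```text
time: 10.12
eef_pos: [0.6486, 0.0541, 0.0185]
tcp_rot: [0.695, 0.719, -0.002, -0.001]
ft_force: [0.3, 0.4, 0.3]
finger_gap: 0.0855
finger_force: 0.0
[ 3.31127401e-01  6.52577061e-01 -1.63276516e-01 -1.97216182e-04
 -7.58733976e-01  2.84521995e+00]
([0.5465999841690063, 0.1446000039577484], 2.03, 0.1184)
([0.5939000248908997, 0.09000000357627869], 0.2, 0.093)
([0.6313999891281128, 0.147599995136261], 16.19, 0.1184)
([0.5899999737739563, 0.2004999965429306], 12.45, 0.093)
```

View pics/t3.png

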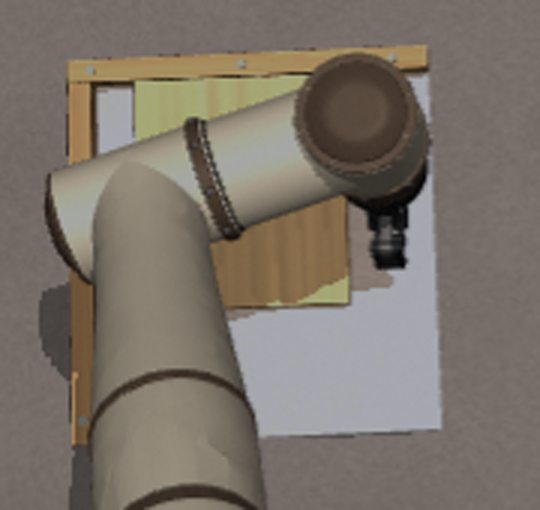

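The board is flush with the far fence, and the gripper is at its right edge, crop (390,250). I'll push left.

```bash
python3 -m pendant '[[0.8,0,0,0,0,0,1],[1.6,0,0,0,0,0,1],[2.2,0,0,0,0,0,1],[2.6,0,0,0,0,0,1],[3,0,0,0,0,0,1],[3.4,0,0,0,0,0,1],[3.8,0,0,0,0,0,1],[4.2,0,0,0,0,0,1],[4.6,0,0,0,0,0,1],[5,0,0,0,0,0,1],[5.2,0,0,0,0,0,1]]'; python3 -m pendant '[[0.1,0,0,0,0,0,1],[0.2,0,0,0,0,0,1],[0.3,0,0,0,0,0,1]]';python3 -m pendant '[[0.1,0,0,0,0,0,1],[0.2,0,0,0,0,0,1]]'
```

```text
time: 11.6
eef_pos: [0.6484, 0.1066, 0.0203]
tcp_rot: [0.695, 0.719, 0.0, -0.0]
ft_force: [-0.3, -1.3, 0.9]
finger_gap: 0.0851
finger_force: 0.7
time: 11.98
eef_pos: [0.6483, 0.1092, 0.0203]
tcp_rot: [0.695, 0.719, -0.0, -0.0]
ft_force: [-0.7, -2.1, 0.4]
finger_gap: 0.085
finger_force: 0.7
time: 12.22
eef_pos: [0.6482, 0.1113, 0.0203]
tcp_rot: [0.695, 0.719, -0.0, -0.0]
ft_force: [-0.1, -1.2, -0.0]
finger_gap: 0.0853
finger_force: 0.7
```

```bash
python3 -m pendant '[[0.1,0,0,0,0,0,1],[0.2,0,0,0,0,0,1]]';python3 -m pendant '[[0.1,0,0,0,0,0,1],[0.2,0,0,0,0,0,1]]';python3 -m pendant '[[0.1,0,0,0,0,0,1],[0.2,0,0,0,0,0,1],[0.2,0,0,0,0,0,1]]'
```

```text
time: 12.48
eef_pos: [0.6482, 0.1133, 0.0203]
tcp_rot: [0.695, 0.719, -0.0, -0.0]
ft_force: [0.6, -1.3, 0.7]
finger_gap: 0.0852
finger_force: 0.7
time: 12.72
eef_pos: [0.6481, 0.1153, 0.0203]
tcp_rot: [0.695, 0.719, -0.0, -0.0]
ft_force: [0.4, -1.9, 0.3]
finger_gap: 0.0852
finger_force: 0.6
time: 13.1
eef_pos: [0.648, 0.1174, 0.0203]
tcp_rot: [0.695, 0.719, 0.0, -0.0]
ft_force: [-0.6, -1.4, 0.5]
finger_gap: 0.0855
finger_force: 0.3
```

```bash
python3 -m pendant '[[0.1,0,0,0,0,0,1],[0.2,0,0,0,0,0,1]]';python3 -m pendant '[[0.1,0,0,0,0,0,1],[0.2,0,0,0,0,0,1],[0.2,0,0,0,0,0,1]]'
```

```text
time: 13.35
eef_pos: [0.648, 0.1183, 0.0203]
tcp_rot: [0.695, 0.719, -0.001, 0.0]
ft_force: [2.0, -7.5, -0.2]
finger_gap: 0.0855
finger_force: 3.6
time: 13.72
eef_pos: [0.648, 0.1183, 0.0203]
tcp_rot: [0.695, 0.719, -0.002, 0.001]
ft_force: [2.0, -11.4, -0.0]
finger_gap: 0.0856
finger_force: 5.4
```

```bash
python3 -m pendant '[[-1,0,0,0,0,0,1],[-3,0,0,0,0,0,1],[-5,0,-2,0,0,5,1],[-7,-1,-7,0,0,15,1],[-9,-4,-12,0,0,25,1],[-12,-8,-16,0,0,35,1],[-14,-12,-20,0,0,45,1],[-16,-16,-24,0,0,55,1],[-18,-20,-26,0,0,65,1],[-19,-23.5,-26,0,0,75,1],[-19,-23.5,-26,0,0,85,1],[-19,-23.5,-26,0,0,90,1]]'; python3 -m pendant '[[0,0,0,0,0,10,1],[0,0,0,0,0,20,1],[0,0,0,0,0,30,1],[0,0,0,0,0,40,1],[0,0,0,0,0,50,1],[0,0,0,0,0,60,1],[0,0,0,0,0,70,1],[0,0,0,0,0,80,1],[0,0,0,0,0,90,1],[0,0,0,0,0,90,1]]'; python3 - <<'E'
from h import *
print(bot.observe()["qpos"])
f=optics.grab_frame("top");a=cv2.resize(f["frame"][165:315,165:305],None,fx=2.6,fy=2.6,interpolation=cv2.INTER_CUBIC)
b=cv2.resize(f["frame"][220:345,370:440],None,fx=4,fy=3.12,interpolation=cv2.INTER_CUBIC)
b=np.zeros((390,280,3),np.uint8)+cv2.resize(b,(280,390));cv2.imwrite("pics/t4.png",np.hstack([a,b]))
r=finder.silhouettes("top","board");print(*edges(f,r[0]["region"],.03),sep="\n")
print("stage",*stagelines(f),sep="\n")
print(edges(f,finder.silhouettes("top","lamp")[0]["region"],.13))
# light ticks/line on lamp
g=f["frame"]; e=cv2.createLineSegmentDetector().detect(cv2.cvtColor(g[225:345,375:440],cv2.COLOR_BGR2GRAY))[0][:,0]
for l in e:
    p=world(f,(l+[375,225,375,225]).reshape(2,2),.13)[:,:2]; d=p[1]-p[0]
    if np.linalg.norm(d)>.05: print(np.round(p,4).tolist(),round(float((np.degrees(np.arctan2(d[1],d[0]))+45)%90-45),2))
for c in("top","side"):
    if c=="side": optics.grab_frame(c)
    for t in("fence_corner","board_corner","shutter_tab","half_mark","lamp"): print(c,t,[np.round(d["at"],4).tolist() for d in finder.tip_of(c,t)[:1]])
E
```

```text
time: 15.22
eef_pos: [0.4189, -0.0773, 0.2808]
tcp_rot: [1.0, 0.015, 0.001, -0.0]
ft_force: [-0.1, -0.2, 0.9]
finger_gap: 0.0854
finger_force: 0.0
time: 16.48
eef_pos: [0.4194, -0.0771, 0.2804]
tcp_rot: [0.72, -0.694, 0.0, -0.0]
ft_force: [0.2, -0.8, -0.1]
finger_gap: 0.0853
finger_force: 0.0
[ 2.02105716e-01  9.72337380e-03 -3.82680382e-01 -4.62609566e-04
 -1.17775280e+00 -1.65551599e-01]
([0.544700026512146, 0.21299999952316284], 1.72, 0.1808)
([0.6464999914169312, 0.12870000302791595], 0.37, 0.2006)
([0.7412999868392944, 0.22010000050067902], -0.48, 0.1808)
([0.6402000188827515, 0.304500013589859], 2.36, 0.2006)
stage
([0.4388999938964844, 0.15360000729560852], 5.34, 0.2917)
([0.5961999893188477, 0.01590000092983246], 2.19, 0.3082)
([0.7426999807357788, 0.16509999334812164], 4.87, 0.2917)
([0.5853000283241272, 0.3028999865055084], 0.91, 0.3082)
[([0.36820000410079956, -0.25429999828338623], 7.94, 0.1197), ([0.483599990606308, -0.31029999256134033], 2.1, 0.2479), ([0.6050999760627747, -0.2493000030517578], -0.5, 0.1197), ([0.4812000095844269, -0.19370000064373016], 0.58, 0.2479)]
[
[... 151 characters left out ...]
4876, -0.2663]] 1.31
[[0.484, -0.2031], [0.3879, -0.2052]] 1.26
[[0.487, -0.2005], [0.5851, -0.1985]] 1.17
[[0.3908, -0.1947], [0.4784, -0.193]] 1.15
[[0.6045, -0.2903], [0.6031, -0.2189]] 1.09
[[0.3729, -0.3104], [0.5992, -0.3046]] 1.45
[[0.3817, -0.28], [0.5934, -0.2754]] 1.27
[[0.5791, -0.1912], [0.4901, -0.1936]] 1.5
top fence_corner [[0.7436, 0.306, 0.0154]]
top board_corner [[0.7382, 0.3159, 0.0106]]
top shutter_tab [[0.4386, -0.2433, 0.1811]]
top half_mark [[0.4813, -0.2911, 0.1319]]
top lamp [[0.4892, -0.2579, -0.0004]]
side fence_corner []
side board_corner []
side shutter_tab [[0.4378, -0.2446, 0.1816]]
side half_mark [[0.4773, -0.292, 0.1337]]
side lamp [[0.4911, -0.2575, 0.0053]]
```

View pics/t4.png

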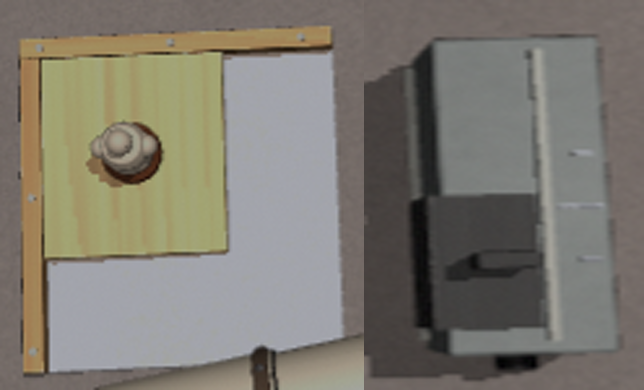

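The left panel shows the board flush against both fences, its corner at crop (42,58). The right panel shows the tab in line with the short near tick (y≈258), the long middle tick at (580,205) and the lamp's yaw at about 1.25°. Next is a brief second x push, to make sure the board stayed seated during the left push.

```bash
python3 -m pendant '[[-5,-2,2,0,0,-10,1],[-10,-4,4,0,0,-20,1],[-15,-6,7,0,0,-30,1],[-20,-8,10,0,0,-40,1],[-24,-9,14,0,0,-50,1],[-27,-9.6,18,0,0,-60,1],[-27.9,-9.6,20,0,0,-70,1],[-27.9,-9.6,21,0,0,-80,1],[-27.9,-9.6,22,0,0,-90,1],[-27.9,-9.6,24,0,0,-90,1],[-27.9,-9.6,26,0,0,-90,1],[-27.9,-9.6,26,0,0,-90,1]]'; python3 -m pendant '[[0.8,0,0,0,0,0,1],[1.6,0,0,0,0,0,1],[2.2,0,0,0,0,0,1],[2.4,0,0,0,0,0,1],[2.5,0,0,0,0,0,1]]'
```

```text
time: 18.68
eef_pos: [0.5051, 0.2048, 0.0189]
tcp_rot: [1.0, 0.017, -0.001, 0.001]
ft_force: [-0.3, -0.4, -0.1]
finger_gap: 0.0856
finger_force: 0.0
time: 19.3
eef_pos: [0.531, 0.2061, 0.0204]
tcp_rot: [1.0, 0.017, -0.0, 0.0]
ft_force: [-0.2, -0.0, -0.1]
finger_gap: 0.085
finger_force: 0.0
```

```bash
python3 -m pendant '[[0.1,0,0,0,0,0,1],[0.2,0,0,0,0,0,1]]'; python3 -m pendant '[[0.1,0,0,0,0,0,1],[0.2,0,0,0,0,0,1]]';python3 -m pendant '[[0.1,0,0,0,0,0,1],[0.2,0,0,0,0,0,1],[0.2,0,0,0,0,0,1]]'
```

```text
time: 19.55
eef_pos: [0.5328, 0.2063, 0.0203]
tcp_rot: [1.0, 0.017, -0.0, 0.0]
ft_force: [0.3, -0.1, 0.2]
finger_gap: 0.0855
finger_force: 0.0
time: 19.8
eef_pos: [0.5349, 0.2064, 0.0203]
tcp_rot: [1.0, 0.017, -0.0, 0.0]
ft_force: [0.3, -0.3, 0.2]
finger_gap: 0.0856
finger_force: 0.0
time: 20.18
eef_pos: [0.5353, 0.2059, 0.0199]
tcp_rot: [1.0, 0.017, -0.002, 0.001]
ft_force: [-4.5, 1.1, 1.3]
finger_gap: 0.0854
finger_force: 2.6
```

```bash
python3 -m pendant '[[-1,0,0,0,0,0,1],[-3,0,-1,0,0,0,1],[-5,1,-5,0,0,5,1],[-7,3,-10,0,0,15,1],[-9,6,-15,0,0,25,1],[-10,10,-19,0,0,35,1],[-11,15,-22,0,0,45,1],[-11.5,20,-24,0,0,55,1],[-11.5,25,-24,0,0,65,1],[-11.5,30,-24,0,0,75,1],[-11.5,35,-24,0,0,85,1],[-11.5,40,-24,0,0,90.8,1],[-11.5,44.6,-24,0,0,90.8,1],[-11.5,44.6,-24,0,0,90.8,1],[-11.5,44.6,-24,0,0,90.8,1]]'; python3 -c "
from h import *
print(bot.observe()['qpos'],tool_rel([.438,-.244,.160]))"
```

```text
time: 22.05
eef_pos: [0.4371, -0.2431, 0.2601]
tcp_rot: [0.714, -0.7, -0.0, -0.0]
ft_force: [0.3, 0.8, -0.0]
finger_gap: 0.085
finger_force: 0.0
[-1.82498368e-01  1.59891498e-01 -2.66505952e-01 -1.39075911e-04
 -1.14431977e+00  2.02736310e-01] [ 0.08955176 -0.08540962 10.01204727]
```

```bash
python3 -m pendant '[[0.1,-0.1,3,0,0,0,1],[0.1,-0.1,6,0,0,0,1],[0.1,-0.1,8,0,0,0,1],[0.1,-0.1,9.5,0,0,0,1],[0.1,-0.1,10,0,0,0,1],[0.1,-0.1,10,0,0,0,1]]'; python3 -m pendant '[[0,0,0,0,0,0,0.5],[0,0,0,0,0,0,0.35],[0,0,0,0,0,0,0.25],[0,0,0,0,0,0,0.2],[0,0,0,0,0,0,0.1],[0,0,0,0,0,0,0],[0,0,0,0,0,0,0],[0,0,0,0,0,0,0]]' 50
```

```text
time: 22.8
eef_pos: [0.4388, -0.244, 0.1606]
tcp_rot: [0.715, -0.699, 0.0, -0.0]
ft_force: [-0.1, -0.6, 0.1]
finger_gap: 0.0855
finger_force: 0.0
time: 23.8
eef_pos: [0.4381, -0.2443, 0.1605]
tcp_rot: [0.714, -0.7, -0.0, 0.0]
ft_force: [-3.3, 0.9, 4.8]
finger_gap: 0.0112
finger_force: 49.4
```

```bash
python3 -m pendant '[[0,-0.5,0,0,0,0,0],[0,-1,0,0,0,0,0],[0,-1.5,0,0,0,0,0],[0,-2,0,0,0,0,0],[0,-2.5,0,0,0,0,0],[0,-3,0,0,0,0,0],[0,-3.5,0,0,0,0,0],[0,-3.9,0,0,0,0,0],[0,-4,0,0,0,0,0],[0,-4,0,0,0,0,0],[0,-4,0,0,0,0,0]]'; python3 - <<'E'
from h import *
s=bot.observe();print(s["eef_pos"],s["ft_force"])
ims=[]
for c,(y,x) in(("top",(215,365)),("side",(260,290))):
    f=optics.grab_frame(c); ims.append(cv2.resize(f["frame"][y:y+130,x:x+130],(390,390),interpolation=cv2.INTER_CUBIC))
    for t in("shutter_tab","half_mark"): print(c,t,[np.round(d["at"],4).tolist() for d in finder.tip_of(c,t)[:1]])
cv2.imwrite("pics/l5.png",np.hstack(ims))
E
```

```text
time: 25.18
eef_pos: [0.4773, -0.2434, 0.1605]
tcp_rot: [0.714, -0.7, -0.001, 0.001]
ft_force: [-7.1, 0.8, 7.6]
finger_gap: 0.0114
finger_force: 49.9
[ 0.47731979 -0.24343299  0.16047268] [-7.08049438  0.79838977  7.63134857]
top shutter_tab [[0.4795, -0.2444, 0.1801]]
top half_mark []
side shutter_tab [[0.4773, -0.246, 0.1781]]
side half_mark [[0.4783, -0.2907, 0.1334]]
```

View pics/l5.png

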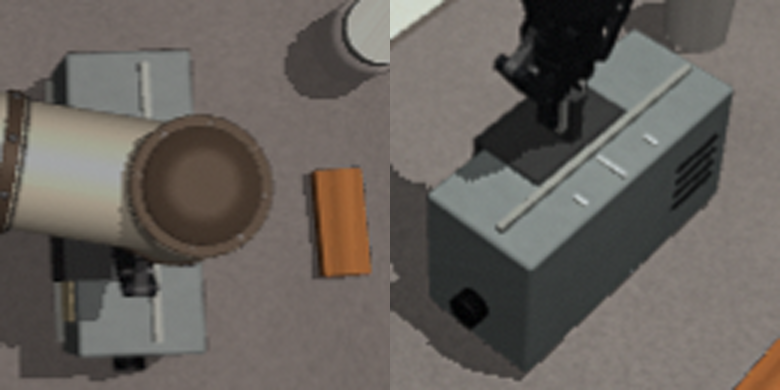

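The side panel shows the jaws pinching the tab level with the long tick at about (612,166). The measured TCP travel is 39.2 mm, so I'll add a small correction.

```bash
python3 -m pendant '[[0,-0.08,0,0,0,0,0],[0,-0.08,0,0,0,0,0],[0,-0.08,0,0,0,0,0]]'; python3 - <<'E'
from h import *
f=optics.grab_frame("side"); a=[];g=f["frame"]
for i in range(5):
    f=optics.grab_frame("side")
    a.append([np.array(finder.tip_of("side",t)[0]["at"]) if finder.tip_of("side",t) else [np.nan]*3 for t in("shutter_tab","half_mark")])
m=np.nanmean(a,0);print(m)
u=np.array([np.cos(np.radians(1.25)),np.sin(np.radians(1.25)),0]);print("tab-tick along lamp x mm",(m[0]-m[1])@u*1e3)
t=finder.silhouettes("side","board");print("board",[np.round(d["at"],4).tolist() for d in finder.tip_of("side","board")[:1]])
for t in("tin","jar","offcut"): print(t,[np.round(d["at"],4).tolist() for d in finder.tip_of("side",t)[:1]])
# long tick centre in the side image
w=((g[...].min(2)>165)).astype(np.uint8); n,_,st,ce=cv2.connectedComponentsWithStats(w[300:340,470-0 if 0 else 340:400])
for s,c in zip(st[1:],ce[1:]): print(s[4],np.round(world(f,[c+[340,300]],.132),4))
print(bot.observe()["eef_pos"])
E
```

```text
time: 25.85
eef_pos: [0.478, -0.2434, 0.1605]
tcp_rot: [0.714, -0.7, -0.001, 0.001]
ft_force: [-7.2, 1.2, 9.0]
finger_gap: 0.0111
finger_force: 49.9
[[ 0.47858  -0.24422   0.18016 ]
 [ 0.548625 -0.26235   0.0991  ]]
tab-tick along lamp x mm -69.63282732113566
board [[0.6482, 0.2197, 0.0144]]
tin [[0.7601, -0.172, -0.0001]]
jar [[0.7437, 0.3077, 0.0085]]
offcut [[0.4732, -0.4496, -0.0017]]
5 [[ 0.5205 -0.2949  0.132 ]]
11 [[ 0.4806 -0.29    0.132 ]]
5 [[ 0.4406 -0.2974  0.132 ]]
[ 0.4779867  -0.24341855  0.16048151]
```

```bash
python3 -m pendant '[[0,0,0,0,0,0,0],[0,0,0,0,0,0,0],[0,0,0,0,0,0,0],[0,0,0,0,0,0,0]]'; python3 -c "
from station import bot
print(bot.sign_off())"
```

```text
time: 27.85
eef_pos: [0.478, -0.2434, 0.1605]
tcp_rot: [0.714, -0.7, -0.001, 0.001]
ft_force: [-7.3, 1.2, 7.2]
finger_gap: 0.0116
finger_force: 49.9
the job is handed in; nothing more can be done
None
```

I pushed the board square and flush into the fence corner, then handed the job in at 27.85 s with the gripper still holding the shutter at half travel, about 40 mm by the arm's own measurement; the tin, jar and offcut were not touched.

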